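# Lid a food box and hold the vacuum sealer on its valve

### The arm

A 7-joint arm with a two-finger parallel gripper is mounted at the origin on a cart in front of the work surface, level with it; the furniture and walls round the work are solid. World frame = base frame: x ahead of the robot, y to its left, z up, the work surface at z = 0. Lengths are in m, angles in rad, forces in N, time in s.
With the tool pointing down it reaches from about 0.425 to 0.875 m from the base axis. Payload 9.9 kg.
Tool frame: the origin (TCP) lies at the very end of the fingers, on their centre line; the grasp point (between the pads) lies 19 mm behind it; z points along the fingers, y is the line along which they close (so a half turn about z gives the same grasp; the last joint's range is limited). The gripper opens to 85 mm and grips with 20 to 120 N. Pads are 22 mm wide; open, the fingers measure 114 mm over their backs; the gripper's body (76 mm by 85 mm) begins 54 mm behind the grasp point. The pads swing forward as they close: fully open they stand 13 mm farther back than shut.
Start: joints at [-1.346, 0.576, 0.025, 1.437, -0.015, 1.129, -0.057], TCP at [0.205, 0.643, 0.231] pointing down, gripper open.
Joint ranges: [-2.76, 2.76], [-0.34, 2.15], [-1.52, 1.57], [0.19, 2.46], [-1.09, 4.23], [0.17, 1.99], [-2.82, 2.82]. Speed limits (rad/s): [2.22, 2.22, 3.01, 3.01, 3.14, 3.14, 3.14].

### API

Orientations are given as a unit quaternion [w, x, y, z].
In Python, from bench import env, imaging, job gives the robot as it stands.
- The arm moves only by the tool play_rows, never from a script. Its argument "steps" is a list of rows, each a list of 7 numbers: the shift along the tool's x, y, z in m, then the turn, a rotation vector about the tool's x, y, z in rad, then the finger opening in m, from 0 to 0.0854. In form: [[dx, dy, dz, rx, ry, rz, gripper], ...]. A call has 1 to 20 rows; each row is the pose to reach, as a shift and turn from the pose commanded when the call began, along the tool's axes at that moment; what a row does not reach only later rows make up. A row lasts 1/10 s, in which the tool goes at most 50 mm and 8.59 degrees, less where a joint would pass 70% of its speed; a pose out of reach is approached as far as the arm can. A call with a gripper value outside its range is refused whole. The fingers move at their own pace and stop on an object; the grip force is fixed at half the most. Time passes only in rows, so rows that repeat a pose let the fingers close. It gives the time, the measured TCP pose, the force and the opening at its end, in the units of the state.
- env.get_obs(): the state, without advancing time (a new reading comes with each control period).
- imaging.grab_frame(name): name is "scene" or "side" or "wrist"; returns the picture (480x640x3 uint8, red, green, blue); there is no depth.
- imaging.calibration(name): a dict with "K" (3x3 intrinsics, pixels), "dist_coeffs" ([k1, k2, p1, p2, k3] as OpenCV has them; the pictures are not rectified), "xyz" and "attitude" of the camera in the world. Camera axes: x right, y down, z forward; pixel columns grow to the right and rows downward; lengths in m; the calibration is good to about 2 mm. A picture is of the moment at which its call begins: read the wrist's pose just before it. calibration takes no time and is no camera call; for the wrist camera it gives the pose at the moment of the call.
- job.hand_in(): hands the job in, once; it reports no verdict.
The state is a dict: "clock": time; "joint_positions": joint angles; "dq": joint speeds; "joint_torque": joint torques, N m; "eef_pos": TCP position; "ee_rot": TCP orientation; "contact_force": force on the tool from outside, world axes, zero at the start; "moment": the same for the moment, N m; "gripper_width": opening from 0.0 (shut) to 1.0 (fully open).
Only numpy, scipy, OpenCV 4.12 (cv2) and the standard library are available. Lean on these libraries where they do the work, as an engineer would, in place of code of your own. Each camera call takes 0.05 s, during which the arm holds its last target. There are 200 camera calls.

### The job

Close the clear box of walnuts: set its lid squarely down into the opening, fully seated, and let go of it. Then take the handheld vacuum sealer out of its charging base and hold it upright with its nozzle centred on the lid's round blue valve, pressing down lightly so that the sprung nozzle is pushed in about half way; finish like that, still holding the sealer there. Never press hard on the lid, keep the box standing, and leave the other things where they are.

Things in the scene. Friction and masses are not known exactly. Their poses are not given: they have to be found in the camera images.
- food_box: clear open-topped rigid box, outside 130 (its x) x 90 (its y) x 80 mm tall, walls 4 mm, so the opening is 122 x 82 mm; walnuts lie inside, well below the lid. Loose, 0.5 to 0.85 kg, stands on the worktop. Origin at the centre of its underside, z up.
- lid: white lid lying right way up, 0.14 kg. Origin at the centre of its underside, z up, long side along x. Plug 12 mm deep (lower half 111 x 71 mm, upper half 117 x 77) goes into the box; plate 137 x 97 mm (z 12 to 20 mm) rests on its rim. Seated, its origin is 68 mm above the box's. Fits either way round (half a turn is the same).
- lid_grip (a point): middle of the lid's upright bar grip, at x = 0, y = 0, z = 33 mm in the lid's frame: the bar is 16 mm thick (lid's x), 56 mm long (lid's y), from z = 20 to 46 mm; pinch it across its thickness.
- valve (a point): centre of the top face of the blue valve disc on the lid, 41 mm in diameter, at x = 44, y = 0, z = 23 mm in the lid's frame; a black nub 11 mm wide and 3 mm high stands in its middle, over which the nozzle's cup fits.
- charger: white charging base, fixed to the worktop: foot 92 mm wide, round socket 61 mm wide outside and 50 mm tall with a ledge inside, 30 mm above the worktop, on which the sealer's housing stands. Origin at the centre of its underside, z up.
- sealer: handheld vacuum sealer standing upright in the charging base, lowest 20 mm in the socket with 2 to 3 mm play: white round housing 46 mm in diameter, 160 mm tall (162 with the button on top), about 0.26 kg. Origin at the centre of the housing's foot, z up its axis. Grip it across the grey band 108 to 146 mm above the origin; draw it straight up 40 mm or more to clear the base.
- nozzle_mouth (a point): centre of the open lower end of the sealer's sprung nozzle, 16 mm below the sealer's origin when not pressed; the mouth is 28 mm wide outside, 21 mm inside.
- nozzle (a joint): how far the nozzle is pushed up into the sealer, m: 0 free, 0.010 at its stop. The spring needs 1.4 N to start and 0.7 N more for each mm: about 5 N half way, 8.4 N at the stop.
- salt_mill: glass and steel grinder with a wooden cap and white contents, 54 mm wide, 214 tall, at the back right. Not part of the job. Origin at the centre of its underside.
- jar: glass jar with a green screw lid, 61 mm wide, 107 tall, at the far right. Not part of the job. Origin at the centre of its underside.
- sauce_pot: small yellow pot with a clear lid, 70 mm wide, 40 tall, behind the work on the right. Not part of the job. Origin at the centre of its underside.
- mug: white mug with red stripes, 82 mm wide, 100 tall, at the far right. Not part of the job. Origin at the centre of its underside.
There are look-alikes about, which are no part of the job. What is shaped like the sealer but orange is not meant.

How it is judged:
By the outcome, as a careful person would: the job done as asked, in the order asked, and still so for the second after the job is handed in, while the arm keeps its last pose, push and grip.
It also fails if it takes over 54 s, if anything falls off the work surface, if the arm or the gripper's body presses on something with over 40 N, if the wrist force passes 120 N, or if a joint passes its speed limit or range.

## Working session

There is one attempt and no reset: what is moved stays moved. The work goes in short steps, Python scripts to look and compute and a tool call to move; the robot and the scene stay as the last step left them, time stands still between calls to the robot, and variables do not carry over. Pictures are saved under pics/ and viewed, on a budget of 10 in all, crops included, one or two more only if the job needs it, and the job is handed in when it is done.

Besides the shell and the picture viewer there is one more tool, called after "Call:" as name(argument=value, ...), one argument or row to a line, values as JSON. play_rows: Moves the arm, as the interface text tells. Its arguments: {"type":"object","properties":{"steps":{"type":"array"}},"required":["steps"]}

```bash
mkdir -p pics; ls; python3 - <<'E'
from bench import env,imaging,job
import cv2,numpy as np
o=env.get_obs();print({k:np.round(v,3).tolist() for k,v in o.items()})
for n in("scene","side","wrist"):
    c=imaging.calibration(n);print(n,{k:np.round(v,4).tolist() for k,v in c.items()})
    cv2.imwrite(f"pics/{n}0.png",imaging.grab_frame(n)[:,:,::-1])
E
```

```text
pics
{'clock': 0.0, 'joint_positions': [-1.346, 0.577, 0.025, 1.438, -0.015, 1.129, -0.057], 'dq': [0.0, -0.002, 0.001, -0.0, 0.001, -0.001, 0.0], 'joint_torque': [-0.0, -76.577, 2.25, -28.598, 0.015, 0.013, 0.0], 'eef_pos': [0.205, 0.643, 0.23], 'ee_rot': [-0.0, 0.154, 0.988, -0.001], 'contact_force': [0.122, 0.159, 0.124], 'moment': [-0.064, 0.01, -0.014], 'gripper_width': 1.001}
scene {'K': [[577.5722, 0.0, 327.0808], [0.0, 577.5722, 231.8014], [0.0, 0.0, 1.0]], 'dist_coeffs': [-0.1827, 0.0, 0.0, 0.0, 0.0], 'xyz': [-0.167, -0.8084, 1.2744], 'attitude': [-0.3127, 0.8579, -0.3857, 0.1318]}
side {'K': [[602.4941, 0.0, 328.9707], [0.0, 602.4941, 244.9122], [0.0, 0.0, 1.0]], 'dist_coeffs': [-0.0367, 0.0, 0.0, 0.0, 0.0], 'xyz': [1.1833, -0.7499, 1.24], 'attitude': [-0.2921, 0.8803, 0.3526, -0.1245]}
wrist {'K': [[362.732, 0.0, 323.8794], [0.0, 362.732, 238.3387], [0.0, 0.0, 1.0]], 'dist_coeffs': [-0.0127, 0.0, 0.0, 0.0, 0.0], 'xyz': [0.1431, 0.6628, 0.3731], 'attitude': [0.1072, 0.8002, 0.585, 0.077]}
```

View pics/scene0.png

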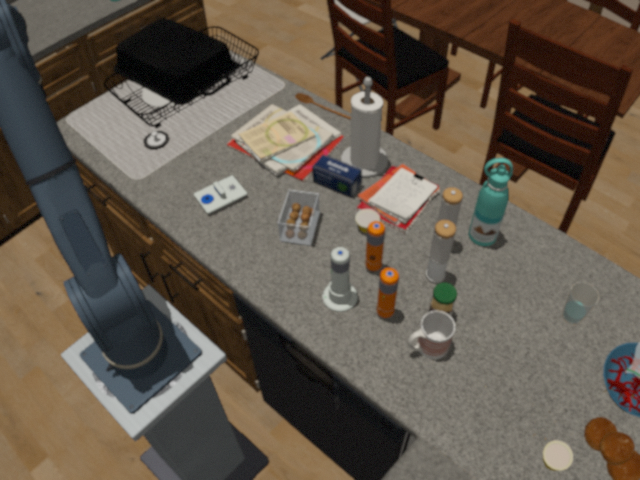

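View pics/side0.png

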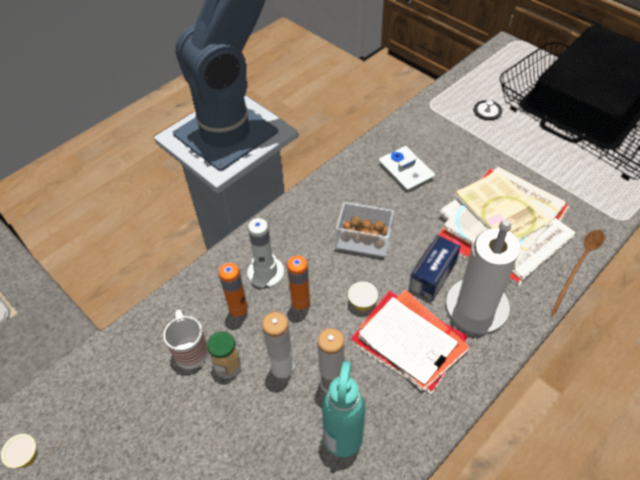

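Scene view: lid at (220,195), with its blue valve at (207,199); box at (299,217). There are three sealer-shaped things: the white one at (340,275) in a white base, and orange ones at (375,245) and (387,290). The white one is the one meant. I'll confirm it in an enlarged crop that also helps with corner positions.

```bash
cat > h.py <<'E'
import numpy as np,cv2
from scipy.spatial.transform import Rotation as R
from bench import env,imaging,job
def rot(q): return R.from_quat([q[1],q[2],q[3],q[0]])
def ray(c,uv):
    uv=np.array(uv,float).reshape(-1,1,2)
    n=cv2.undistortPoints(uv,np.array(c["K"]),np.array(c["dist_coeffs"])).reshape(-1,2)
    d=rot(c["attitude"]).apply(np.c_[n,np.ones(len(n))])
    return np.array(c["xyz"]),d
def plane(c,uv,z):
    o,d=ray(c,uv); return o+d*((z-o[2])/d[:,2])[:,None]
def tri(c1,u1,c2,u2):
    o1,d1=ray(c1,u1);o2,d2=ray(c2,u2);d1=d1[0]/np.linalg.norm(d1);d2=d2[0]/np.linalg.norm(d2)
    s=np.linalg.lstsq(np.c_[d1,-d2],o2-o1,rcond=None)[0]
    a=o1+s[0]*d1;b=o2+s[1]*d2
    return (a+b)/2,np.linalg.norm(a-b)
def proj(c,p):
    r=rot(c["attitude"]).inv()
    q=r.apply(np.atleast_2d(p)-np.array(c["xyz"]))
    return cv2.projectPoints(q.reshape(-1,1,3),np.zeros(3),np.zeros(3),np.array(c["K"]),np.array(c["dist_coeffs"]))[0].reshape(-1,2)
E
python3 - <<'E'
from h import *
S=cv2.imread("pics/scene0.png");D=cv2.imread("pics/side0.png")
cs,cd=imaging.calibration("scene"),imaging.calibration("side")
def blob(img,lo,hi,box):
    x0,y0,x1,y1=box
    m=cv2.inRange(cv2.cvtColor(img[y0:y1,x0:x1],cv2.COLOR_BGR2HSV),lo,hi)
    n,l,s,c=cv2.connectedComponentsWithStats(m);i=1+np.argmax(s[1:,4]);return c[i]+[x0,y0],s[i,4]
bl=((105,120,60),(130,255,255))
a=blob(S,*bl,(190,170,250,215));b=blob(D,*bl,(370,140,440,190))
print("valve",a,b,tri(cs,a[0],cd,b[0]))
def crop(i,x,y,w,h,W,H):return cv2.resize(i[y:y+h,x:x+w],(W,H),interpolation=cv2.INTER_CUBIC)
t=[crop(S,185,168,72,54,400,300),crop(S,268,182,66,66,300,300)[:, :],crop(S,310,236,90,90,300,300)]
u=[crop(D,370,140,72,54,400,300),crop(D,326,192,76,76,300,300),crop(D,236,210,90,90,300,300)]
a=np.hstack([np.vstack([t[0],u[0]]),np.vstack([t[1],u[1]]),np.vstack([t[2],u[2]])])
cv2.imwrite("pics/crops.png",cv2.resize(a,(800,480)))
E
```

```text
valve (array([206.85714286, 198.68571429]), np.int32(70)) (array([396.67857143, 156.13095238]), np.int32(84)) (array([0.45416392, 0.26163752, 0.01891968]), np.float64(0.003261585489478622))
```

View pics/crops.png

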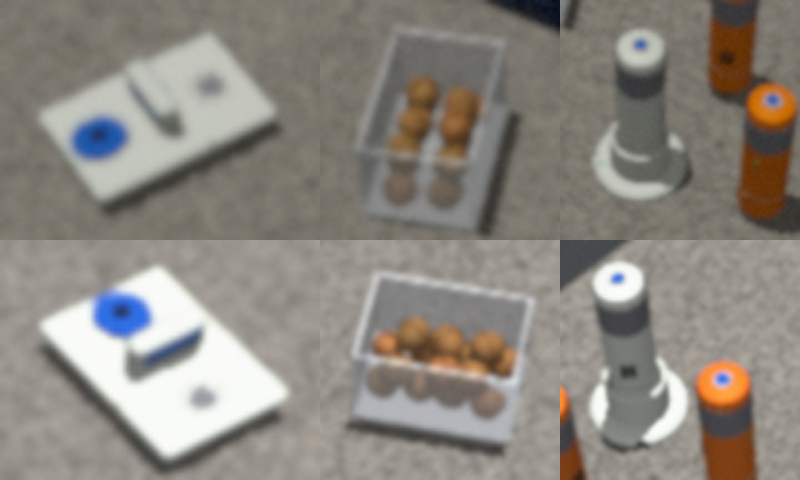

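View pics/wrist0.png

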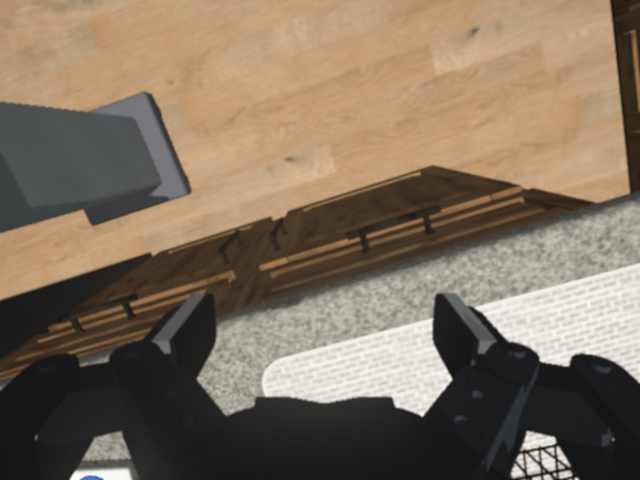

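The crop confirms it: the white sealer with the grey band and blue button stands in the white base, and the orange ones are free-standing look-alikes. The lid is right way up with its blue valve toward the robot. The wrist view shows only the counter edge, plus the lid's valve at lower left (90,478).

```bash
python3 - <<'E'
from h import *
np.set_printoptions(precision=4,suppress=True)
cs,cd=imaging.calibration("scene"),imaging.calibration("side")
def m(p,off,k,o): return (np.array(p,float)-off)/k+o
lidS=m([(38,118),(210,33),(278,115),(103,203)],(0,0),320/72,(185,168))
lidD=m([(38,328),(158,265),(290,395),(168,462)],(0,240),320/72,(370,140))
boxS=m([(396,30),(507,42),(482,160),(357,152)],(320,0),240/66,(268,182))
boxD=m([(378,273),(535,298),(516,385),(355,357)],(320,240),240/76,(326,192))
slS=m([(640,45)],(560,0),240/90,(310,236));slD=m([(617,279)],(560,240),240/90,(236,210))
for n,c,u,z in(("lidS",cs,lidS,.02),("lidD",cd,lidD,.02),("boxS",cs,boxS,.08),("boxD",cd,boxD,.08)):
    p=plane(c,u,z)[:,:2];e=np.roll(p,-1,0)-p
    print(n,p.tolist(),"mean",p.mean(0),"len",np.linalg.norm(e,axis=1),"ang",np.degrees(np.arctan2(e[:,1],e[:,0])))
print("sealer top",plane(cs,slS,.192),plane(cd,slD,.192),tri(cs,slS,cd,slD))
vs=plane(cs,[(206.86,198.69)],.023);vd=plane(cd,[(396.68,156.13)],.023);print("valve",vs,vd)
o=env.get_obs();r=rot(o["ee_rot"]).as_matrix();print("tool axes\n",r,o["eef_pos"])
E
```

```text
lidS [[0.4374066621030115, 0.30306586170503513], [0.5700918768880955, 0.2739506023748882], [0.5475214305407169, 0.17946677537936417], [0.4164245746015204, 0.20925951166279788]] mean [0.4929 0.2414] len [0.1358 0.0971 0.1344 0.0961] ang [ -12.3763 -103.4351  167.1966   77.3919]
lidD [[0.42617550523642345, 0.216386226577587], [0.4452207973736134, 0.3133815888704845], [0.579345520309552, 0.2798751654935825], [0.5597310426276817, 0.18398673302123603]] mean [0.5026 0.2484] len [0.0988 0.1382 0.0979 0.1374] ang [  78.8912  -14.0263 -101.5607  166.3639]
boxS [[0.6013950277871074, 0.05236029204449022], [0.6492260811715432, -0.022507613423083606], [0.5475621498417848, -0.09006989661020715], [0.4915805926574287, -0.01407436961611408]] mean [ 0.5724 -0.0186] len [0.0888 0.1221 0.0944 0.1283] ang [ -57.4266 -146.3934  126.3769   31.1728]
boxD [[0.500176231495771, -0.00568794570925657], [0.6092638554128355, 0.06082137580750113], [0.6552578179162983, -0.01625766733684897], [0.5462020372504002, -0.08125465611014582]] mean [ 0.5777 -0.0106] len [0.1278 0.0898 0.127  0.0885] ang [  31.3701  -59.175  -149.2052  121.3446]
sealer top [[ 0.4622 -0.2629  0.192 ]] [[ 0.469  -0.2591  0.192 ]] (array([ 0.4658, -0.2583,  0.1865]), np.float64(0.0031840132382788843))
valve [[0.4516 0.256  0.023 ]] [[0.456  0.2604 0.023 ]]
tool axes
 [[-0.9527  0.3039 -0.0003]
 [ 0.3039  0.9527 -0.0012]
 [-0.0001 -0.0012 -1.    ]] [0.205  0.6428 0.2306]
```

```bash
cat >> h.py <<'E'
def go(xyz,yaw):
    """delta [tool frame] from current pose to tool-down pose, tool y axis at yaw deg"""
    o=env.get_obs();T=rot(o["ee_rot"]);a=np.radians(yaw)
    y=np.array([np.cos(a),np.sin(a),0]);z=np.array([0,0,-1.]);x=np.cross(y,z)
    G=R.from_matrix(np.c_[x,y,z])
    return np.round(T.inv().apply(np.array(xyz)-o["eef_pos"]),4),np.round((T.inv()*G).as_rotvec(),4)
E
python3 - <<'E'
from h import *
o=env.get_obs();T=rot(o["ee_rot"]);c=imaging.calibration("wrist")
p=plane(c,[(324,238)],.02)[0];off=T.inv().apply(p-o["eef_pos"]);print("centre in tool",off)
print("cam in tool",T.inv().apply(np.array(c["xyz"])-o["eef_pos"]),(T.inv()*rot(c["attitude"])).as_matrix())
a=np.radians(-13.5);x=np.array([-np.sin(a),np.cos(a),0])   # x axis = y+90deg
x=np.array([np.cos(a+np.pi/2),np.sin(a+np.pi/2),0])
t=np.array([.498,.245,.23])-x*min(off[0],.09);print(t,go(t,-13.5))
E
```

```text
centre in tool [-3.02948103e-02  7.71074068e-05  2.10647443e-01]
cam in tool [ 0.0650598   0.00016455 -0.1425644 ] [[ 1.84174917e-04 -9.65193918e-01 -2.61535211e-01]
 [ 9.99999777e-01  3.45614972e-04 -5.71282898e-04]
 [ 6.41789263e-04 -2.61535048e-01  9.65193766e-01]]
[0.50507218 0.27445776 0.23      ] (array([-0.3978, -0.2597,  0.001 ]), array([-1.0000e-03,  1.0000e-03,  1.4977e+00]))
```

Call:
play_rows(
  steps=[
    [-0.402,-0.32,0,0,0,1.498,0.03],
    [-0.402,-0.32,0,0,0,1.498,0.03],
    [-0.402,-0.32,0,0,0,1.498,0.03],
    [-0.402,-0.32,0,0,0,1.498,0.03],
    [-0.402,-0.32,0,0,0,1.498,0.03],
    [-0.402,-0.32,0,0,0,1.498,0.03],
    [-0.402,-0.32,0,0,0,1.498,0.03],
    [-0.402,-0.32,0,0,0,1.498,0.03],
    [-0.402,-0.32,0,0,0,1.498,0.03],
    [-0.402,-0.32,0,0,0,1.498,0.03],
    [-0.402,-0.32,0,0,0,1.498,0.03],
    [-0.402,-0.32,0,0,0,1.498,0.03],
    [-0.402,-0.32,0,0,0,1.498,0.03],
    [-0.402,-0.32,0,0,0,1.498,0.03],
    [-0.402,-0.32,0,0,0,1.498,0.03],
    [-0.402,-0.32,0,0,0,1.498,0.03],
  ],
)

```text
clock: 1.75
eef_pos: [0.4904, 0.2171, 0.2313]
ee_rot: [-0.0, 0.785, 0.62, -0.0]
contact_force: [-0.2, -0.4, -0.5]
gripper_width: 0.351
```

```bash
python3 - <<'E'
from h import *
c=imaging.calibration("wrist");im=imaging.grab_frame("wrist")[:,:,::-1].copy();cv2.imwrite("pics/w1.png",im)
print(env.get_obs()["clock"],env.get_obs()["eef_pos"])
hsv=cv2.cvtColor(im,cv2.COLOR_BGR2HSV)
m=cv2.inRange(hsv,(105,120,60),(130,255,255));n,l,s,ce=cv2.connectedComponentsWithStats(m);i=1+np.argmax(s[1:,4]);print(ce[i],s[i],plane(c,[ce[i]],.023))
m=cv2.inRange(hsv,(0,0,165),(180,60,255));cv2.imwrite("pics/m1.png",m)
n,l,s,ce=cv2.connectedComponentsWithStats(m);print(s[1:][s[1:,4]>300],proj(c,[.498,.245,.02]))
E
```

```text
1.8 [0.49047037 0.21684338 0.23127964]
[277.15803109 176.38687392] [ 258  157   40   40 1158] [[0.45521692 0.25877908 0.023     ]]
[[  505     0    11    68   446]
 [  515     0   102   134  4387]
 [  504     5    23   133   664]
 [  607     9    33    79   692]
 [  625    71    15    61   604]
 [  508   117   132   117 10451]
 [  251   119   146   107 12736]
 [    0   323    78    75  2998]] [[323.91737605 179.71853409]]
```

View pics/w1.png

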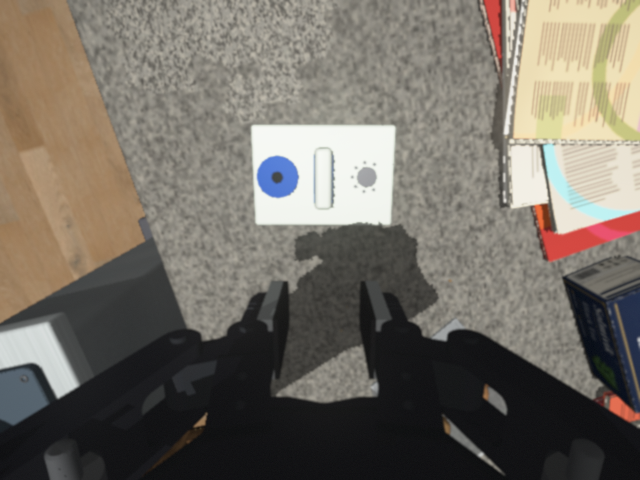

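Wrist view: lid squarely in view, with corners about (252,125), (395,126), (391,224), (257,224), the bar at (324,178) and the valve at (277,176).

```bash
python3 - <<'E'
from h import *
np.set_printoptions(precision=4,suppress=True)
c=imaging.calibration("wrist");im=cv2.imread("pics/w1.png")
m=cv2.inRange(cv2.cvtColor(im,cv2.COLOR_BGR2HSV),(0,0,165),(180,60,255))
m[:, :240]=0;m[:,410:]=0;m[:110]=0;m[235:]=0
m=cv2.morphologyEx(m,cv2.MORPH_OPEN,np.ones((5,5)))
ct=max(cv2.findContours(m,0,1)[0],key=cv2.contourArea)
q=cv2.approxPolyDP(cv2.convexHull(ct),6,True).reshape(-1,2);print(q)
p=plane(c,ct.reshape(-1,2).astype(float),.02)[:,:2]
r=cv2.minAreaRect((p*1000).astype(np.float32));print(r)
print(go([.498,.245,.06],-13.5))
for u in [(324,150),(324,207)]: print(plane(c,[u],.046))
E
```

```text
[[395 126]
 [389 224]
 [255 223]
 [252 125]]
((498.36663818359375, 249.98678588867188), (98.26541900634766, 136.8848876953125), 76.59123992919922)
(array([0.0291, 0.0008, 0.1713]), array([-0.0002, -0.0001,  0.0012]))
[[0.5049 0.2726 0.046 ]]
[[0.4931 0.2233 0.046 ]]
```

```bash
python3 - <<'E'
from h import *
print(go([.592,-.040,.28],31.5))
E
```

```text
(array([-0.2262,  0.1584, -0.0488]), array([-1.000e-04, -2.000e-04, -7.842e-01]))
```

Call:
play_rows(
  steps=[
    [-0.226,0.158,-0.049,0,0,-0.784,0.03],
    [-0.226,0.158,-0.049,0,0,-0.784,0.03],
    [-0.226,0.158,-0.049,0,0,-0.784,0.03],
    [-0.226,0.158,-0.049,0,0,-0.784,0.03],
    [-0.226,0.158,-0.049,0,0,-0.784,0.03],
    [-0.226,0.158,-0.049,0,0,-0.784,0.03],
    [-0.226,0.158,-0.049,0,0,-0.784,0.03],
    [-0.226,0.158,-0.049,0,0,-0.784,0.03],
    [-0.226,0.158,-0.049,0,0,-0.784,0.03],
    [-0.226,0.158,-0.049,0,0,-0.784,0.03],
  ],
)

```text
clock: 2.8
eef_pos: [0.5913, -0.0387, 0.28]
ee_rot: [-0.0, 0.488, 0.873, 0.0]
contact_force: [-0.9, 0.0, 0.2]
gripper_width: 0.35
```

```bash
python3 - <<'E'
from h import *
c=imaging.calibration("wrist");im=imaging.grab_frame("wrist")[:,:,::-1].copy();cv2.imwrite("pics/w2.png",im)
o=env.get_obs();print(o["clock"],o["eef_pos"],c)
a=np.radians(31.3);ce=np.array([.576,-.014]);u=np.array([np.cos(a),np.sin(a)]);v=np.array([-u[1],u[0]])
P=[[*(ce+s*.065*u+t*.045*v),.08] for s,t in((1,1),(1,-1),(-1,-1),(-1,1))];q=proj(c,P);print(q)
x0,y0=(q.min(0)-25).astype(int);x1,y1=(q.max(0)+25).astype(int);x0=max(x0,0);y0=max(y0,0)
k=im[y0:y1,x0:x1];f=min(800/k.shape[1],600/k.shape[0]);print(x0,y0,f);cv2.imwrite("pics/w2c.png",cv2.resize(k,None,fx=f,fy=f,interpolation=cv2.INTER_CUBIC))
E
```

```text
2.85 [ 0.59140099 -0.03896302  0.28013697] {'K': array([[362.73195424,   0.        , 323.87935332],
       [  0.        , 362.73195424, 238.33869928],
       [  0.        ,   0.        ,   1.        ]]), 'dist_coeffs': array([-0.01266928,  0.        ,  0.        ,  0.        ,  0.        ]), 'xyz': array([0.55790253, 0.01736306, 0.42267028]), 'attitude': array([0.12684855, 0.95396057, 0.26946644, 0.03544724])}
[[394.93705639 130.63493828]
 [389.88075669 227.19126578]
 [255.9720342  226.61979937]
 [251.61722912 130.01119085]]
226 105 4.081632653061225
```

View pics/w2c.png

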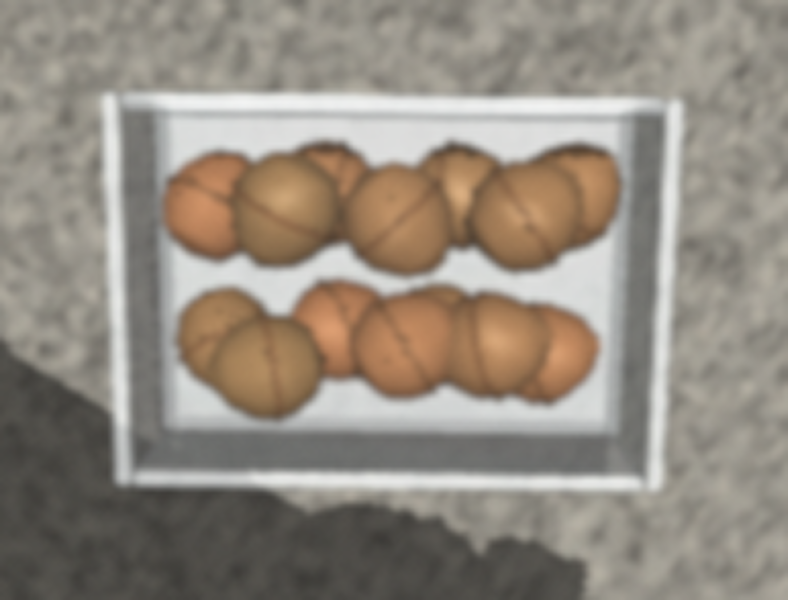

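Box rim seen from above (enlarged crop). Outer corners in the crop are (103,95), (682,101), (662,489), (117,486), and the walnuts sit well below the rim.

```bash
python3 - <<'E'
from h import *
np.set_printoptions(precision=4,suppress=True)
c=imaging.calibration("wrist")
u=np.array([(103,95),(682,101),(662,489),(117,486)])/4.0816+[226,105]-.4
p=plane(c,u,.08)[:,:2];e=np.roll(p,-1,0)-p
print(p.mean(0),np.linalg.norm(e,axis=1),np.degrees(np.arctan2(e[:,1],e[:,0])),cv2.minAreaRect((p*1000).astype(np.float32)))
print(go([.4985,.249,.10],-13.4)); print(go([.4985,.249,.0245],-13.4))
E
```

```text
[ 0.5736 -0.0132] [0.1286 0.0884 0.1294 0.089 ] [  30.9617  -58.7501 -148.7797  120.7106] ((573.3695068359375, -13.198928833007812), (129.38760375976562, 88.95106506347656), 31.220245361328125)
(array([0.2939, 0.0714, 0.1803]), array([-0.0004, -0.0005,  0.7841]))
(array([0.2939, 0.0714, 0.2558]), array([-0.0004, -0.0005,  0.7841]))
```

Call:
play_rows(
  steps=[
    [0.294,0.0715,0.05,0,0,0.784,0.03],
    [0.294,0.0715,0.05,0,0,0.784,0.03],
    [0.294,0.0715,0.05,0,0,0.784,0.03],
    [0.294,0.0715,0.05,0,0,0.784,0.03],
    [0.294,0.0715,0.05,0,0,0.784,0.03],
    [0.294,0.0715,0.09,0,0,0.784,0.03],
    [0.294,0.0715,0.13,0,0,0.784,0.03],
    [0.294,0.0715,0.17,0,0,0.784,0.03],
    [0.294,0.0715,0.18,0,0,0.784,0.03],
    [0.294,0.0715,0.18,0,0,0.784,0.03],
    [0.294,0.0715,0.18,0,0,0.784,0.03],
    [0.294,0.0715,0.18,0,0,0.784,0.03],
  ],
)

```text
clock: 4.05
eef_pos: [0.5011, 0.2476, 0.1026]
ee_rot: [0.0, 0.786, 0.619, 0.002]
contact_force: [1.1, -0.3, 0.1]
gripper_width: 0.351
```

```bash
python3 - <<'E'
from h import *
print(env.get_obs()["eef_pos"],go([.4985,.249,.0255],-13.4))
E
```

```text
[0.50109173 0.24755182 0.10263178] (array([ 0.0006, -0.0031,  0.0771]), array([ 0.0027, -0.0025, -0.0032]))
```

Call:
play_rows(
  steps=[
    [0,-0.001,0.03,0,0,0,0.03],
    [0,-0.001,0.05,0,0,0,0.03],
    [0,-0.001,0.065,0,0,0,0.03],
    [0,-0.001,0.07,0,0,0,0.03],
    [0,-0.001,0.07,0,0,0,0.03],
    [0,-0.001,0.07,0,0,0,0.03],
  ],
)

```text
clock: 4.65
eef_pos: [0.4994, 0.248, 0.0316]
ee_rot: [0.0, 0.786, 0.619, 0.001]
contact_force: [-0.2, 0.1, 0.7]
gripper_width: 0.351
```

```bash
python3 - <<'E'
from h import *
print(env.get_obs()["eef_pos"],go([.4985,.249,.0255],-13.4))
E
```

```text
[0.49942393 0.24798965 0.03158122] (array([ 0.0008, -0.0011,  0.0061]), array([ 0.0014, -0.0014, -0.0024]))
```

Call:
play_rows(
  steps=[
    [0.001,-0.001,0.006,0,0,0,0.03],
    [0.001,-0.001,0.006,0,0,0,0.03],
    [0.001,-0.001,0.006,0,0,0,0.0],
    [0.001,-0.001,0.006,0,0,0,0.0],
    [0.001,-0.001,0.006,0,0,0,0.0],
    [0.001,-0.001,0.006,0,0,0,0.0],
    [0.001,-0.001,0.006,0,0,0,0.0],
    [0.001,-0.001,0.006,0,0,0,0.0],
  ],
)

```text
clock: 5.45
eef_pos: [0.4979, 0.2491, 0.0246]
ee_rot: [-0.0, 0.785, 0.619, 0.0]
contact_force: [-1.1, -0.4, 6.3]
gripper_width: 0.173
```

Call:
play_rows(
  steps=[
    [0,0,-0.005,0,0,0,0.0],
    [0,0,-0.015,0,0,0,0.0],
    [0,0,-0.035,0,0,0,0.0],
    [0,0,-0.06,0,0,0,0.0],
    [0,0,-0.085,0,0,0,0.0],
    [0,0,-0.11,0,0,0,0.0],
    [0,0,-0.13,0,0,0,0.0],
    [0,0,-0.14,0,0,0,0.0],
    [0,0,-0.14,0,0,0,0.0],
  ],
)

```text
clock: 6.35
eef_pos: [0.4984, 0.2493, 0.1657]
ee_rot: [0.0, 0.785, 0.619, 0.001]
contact_force: [0.0, 0.1, -1.8]
gripper_width: 0.173
```

```bash
python3 - <<'E'
from h import *
o=env.get_obs();print(o["eef_pos"],o["contact_force"],o["gripper_width"],go([.5735,-.0132,.165],31.1))
c=imaging.calibration("wrist");im=imaging.grab_frame("wrist")[:,:,::-1];cv2.imwrite("pics/w3.png",im)
E
```

```text
[0.49835647 0.24926202 0.16569896] [ 0.01604871  0.11109979 -1.81606503] 0.17345533784671321 (array([-0.2376,  0.1344,  0.0005]), array([ 0.0023, -0.0011, -0.7788]))
```

View pics/w3.png

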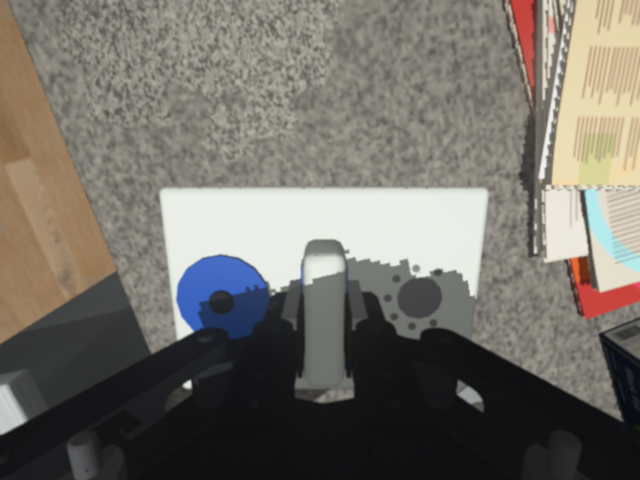

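Lid is held squarely; far plate corners at (160,188) and (489,188), valve centre at (222,301). I'll get its exact offset in the hand before placing.

```bash
python3 - <<'E'
from h import *
np.set_printoptions(precision=4,suppress=True)
o=env.get_obs();T=rot(o["ee_rot"]);c=imaging.calibration("wrist");z=o["eef_pos"][2]-.0046
for u,zz in(((160,188),z),((489,188),z),((222,301),z+.004)):
    print(T.inv().apply(plane(c,[u],zz)[0]-o["eef_pos"]))
print(np.degrees(T.inv().as_matrix()))
E
```

```text
[ 0.0474 -0.0656  0.0046]
[0.0474 0.0681 0.0047]
[-0.0006 -0.0427  0.0006]
[[ 13.388   55.7097   0.0344]
 [ 55.7097 -13.388    0.0222]
 [  0.0296   0.0283 -57.2958]]
```

Call:
play_rows(
  steps=[
    [-0.02,0.011,0,0,0,-0.065,0.0],
    [-0.05,0.028,0,0,0,-0.165,0.0],
    [-0.08,0.045,0,0,0,-0.26,0.0],
    [-0.11,0.062,0,0,0,-0.36,0.0],
    [-0.14,0.079,0,0,0,-0.46,0.0],
    [-0.17,0.095,0,0,0,-0.56,0.0],
    [-0.2,0.112,0,0,0,-0.655,0.0],
    [-0.225,0.126,0,0,0,-0.735,0.0],
    [-0.238,0.1335,0,0,0,-0.779,0.0],
    [-0.238,0.1335,0,0,0,-0.779,0.0],
    [-0.238,0.1335,0,0,0,-0.779,0.0],
    [-0.238,0.1335,0,0,0,-0.779,0.0],
  ],
)

```text
clock: 7.6
eef_pos: [0.5714, -0.012, 0.1636]
ee_rot: [-0.001, 0.491, 0.871, -0.0]
contact_force: [-0.6, -0.2, -1.8]
gripper_width: 0.169
```

```bash
python3 - <<'E'
from h import *
o=env.get_obs();print(o["eef_pos"],o["contact_force"],go([.5727,-.0131,.115],31.1))
E
```

```text
[ 0.57139924 -0.01202222  0.16361673] [-0.55452638 -0.21539115 -1.76306153] (array([-0.0017,  0.0006,  0.0486]), array([-0.0008, -0.0013,  0.0009]))
```

Lower to just above the rim (lid underside about 0.088), with a small correction.

Call:
play_rows(
  steps=[
    [-0.001,0.0005,0.015,0,0,0,0.0],
    [-0.001,0.0005,0.03,0,0,0,0.0],
    [-0.001,0.0005,0.042,0,0,0,0.0],
    [-0.001,0.0005,0.049,0,0,0,0.0],
    [-0.001,0.0005,0.05,0,0,0,0.0],
    [-0.001,0.0005,0.05,0,0,0,0.0],
    [-0.001,0.0005,0.05,0,0,0,0.0],
  ],
)

```text
clock: 8.3
eef_pos: [0.5733, -0.0142, 0.1148]
ee_rot: [0.0, 0.492, 0.871, 0.0]
contact_force: [-0.4, -0.5, -1.9]
gripper_width: 0.174
```

```bash
python3 - <<'E'
from h import *
o=env.get_obs();print(o["eef_pos"],o["contact_force"],go([.5727,-.0131,.0925],31.1))
E
```

```text
[ 0.57327686 -0.01418397  0.11483634] [-0.37678764 -0.46721448 -1.86633097] (array([0.0012, 0.    , 0.0223]), array([0.0008, 0.0005, 0.0002]))
```

Call:
play_rows(
  steps=[
    [0.0005,0,0.005,0,0,0,0.0],
    [0.0008,0,0.009,0,0,0,0.0],
    [0.0008,0,0.012,0,0,0,0.0],
    [0.0008,0,0.015,0,0,0,0.0],
    [0.0008,0,0.017,0,0,0,0.0],
    [0.0008,0,0.018,0,0,0,0.0],
    [0.0008,0,0.018,0,0,0,0.0],
  ],
)

```text
clock: 9.0
eef_pos: [0.5725, -0.0136, 0.0962]
ee_rot: [-0.0, 0.492, 0.871, -0.0]
contact_force: [-0.3, 0.0, -1.5]
gripper_width: 0.174
```

Call:
play_rows(
  steps=[
    [0,0,0.001,0,0,0,0.0],
    [0,0,0.002,0,0,0,0.0],
    [0,0,0.003,0,0,0,0.0],
    [0,0,0.0035,0,0,0,0.0],
    [0,0,0.0035,0,0,0,0.0],
  ],
)

```text
clock: 9.5
eef_pos: [0.5724, -0.0135, 0.0927]
ee_rot: [-0.0, 0.492, 0.871, -0.0]
contact_force: [0.4, -0.9, -0.5]
gripper_width: 0.168
```

Call:
play_rows(
  steps=[
    [0,0,0.0005,0,0,0,0.0],
    [0,0,0.0005,0,0,0,0.03],
    [0,0,0.0,0,0,0,0.03],
    [0,0,0.0,0,0,0,0.03],
    [0,0,0.0,0,0,0,0.03],
    [0,0,-0.01,0,0,0,0.03],
    [0,0,-0.03,0,0,0,0.03],
    [0,0,-0.06,0,0,0,0.03],
    [0,0,-0.1,0,0,0,0.03],
    [0,0,-0.14,0,0,0,0.03],
    [0,0,-0.17,0,0,0,0.03],
    [0,0,-0.19,0,0,0,0.03],
    [0,0,-0.19,0,0,0,0.03],
    [0,0,-0.19,0,0,0,0.03],
  ],
)

```text
clock: 10.9
eef_pos: [0.5724, -0.0136, 0.2832]
ee_rot: [0.0, 0.492, 0.871, 0.0]
contact_force: [-0.2, -0.1, -0.5]
gripper_width: 0.353
```

```bash
python3 - <<'E'
from h import *
c=imaging.calibration("wrist");o=env.get_obs();w=imaging.grab_frame("wrist")[:,:,::-1];print(o["eef_pos"],c["xyz"],c["attitude"])
s=imaging.grab_frame("side")[:,:,::-1];cv2.imwrite("pics/w4.png",w);cv2.imwrite("pics/s4.png",s)
k=cv2.resize(s[190:275,315:415],(400,340),interpolation=cv2.INTER_CUBIC)
k2=cv2.resize(w[:, 150:550],(400,480))
cv2.imwrite("pics/c4.png",np.hstack([np.vstack([k,np.zeros((140,400,3),np.uint8)]),k2]))
E
```

```text
[ 0.57235057 -0.01355267  0.2832444 ] [0.53911644 0.04289448 0.42580675] [0.12739697 0.95488053 0.26590433 0.03561007]
```

View pics/c4.png

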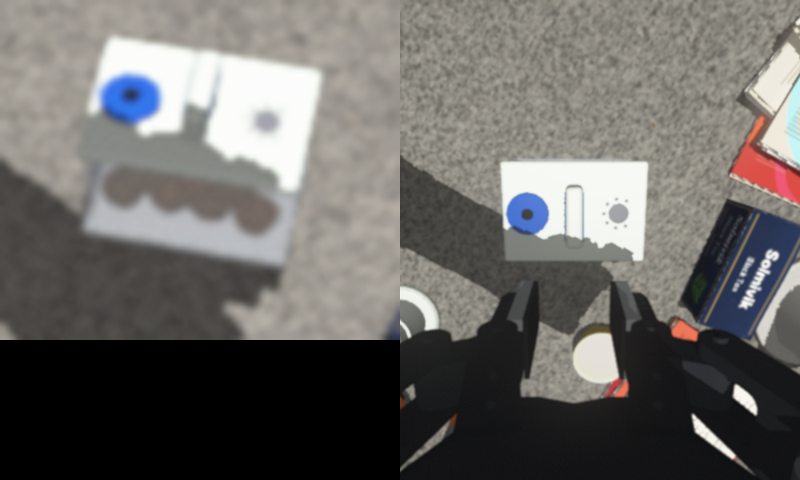

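Lid looks down on the rim all round, with the valve at wrist (277,214); the box is still standing. I'll check the seating numerically and plan the approach to the sealer.

```bash
python3 - <<'E'
from h import *
np.set_printoptions(precision=4,suppress=True)
c=imaging.calibration("wrist");im=cv2.imread("pics/w4.png")
# corners of plate top (bright+shadowed)
u=np.array([(251,161.5),(397.5,161.5),(393,260.5),(255,260.5)])
for z in(.085,.088,.091):
    p=plane(c,u,z)[:,:2];e=np.roll(p,-1,0)-p;print(z,p.mean(0),np.linalg.norm(e,axis=1),np.degrees(np.arctan2(e[:,1],e[:,0])))
m=cv2.inRange(cv2.cvtColor(im,cv2.COLOR_BGR2HSV),(105,120,50),(130,255,255))[:, :320]
def big(m):
    n,l,s,ce=cv2.connectedComponentsWithStats(m);i=1+np.argmax(s[1:,4]);return ce[i]
v=big(m);print("valve",v,plane(c,[v],.091))
cs,cd=imaging.calibration("scene"),imaging.calibration("side")
print("orange",plane(cs,[(389.5,273.5),(375.5,228)],.192-.03),plane(cd,[(298,262),(229.5,270)],.162))
print("mills",plane(cs,[(453,194),(445,230)],.214),plane(cd,[(276,323),(331,341)],.214))
print(go([.45,-.24,.29],31.1),go([.466,-.261,.29],31.1))
E
```

```text
0.085 [ 0.573  -0.0143] [0.1345 0.0957 0.1362 0.0958] [  31.1326  -58.5157 -148.8368  120.5025]
0.088 [ 0.5727 -0.0138] [0.1333 0.0949 0.135  0.0949] [  31.1326  -58.5157 -148.8368  120.5025]
0.091 [ 0.5724 -0.0133] [0.1322 0.094  0.1338 0.0941] [  31.1326  -58.5157 -148.8368  120.5025]
valve [277.1241 213.0194] [[ 0.535  -0.0362  0.091 ]]
orange [[ 0.5104 -0.3762  0.162 ]
 [ 0.598  -0.2631  0.162 ]] [[ 0.5924 -0.2545  0.162 ]
 [ 0.499  -0.3723  0.162 ]]
mills [[ 0.78   -0.3664  0.214 ]
 [ 0.6675 -0.4184  0.214 ]] [[ 0.694  -0.4098  0.214 ]
 [ 0.7988 -0.3643  0.214 ]]
(array([-0.131 , -0.2214, -0.0078]), array([-0.0013, -0.0008,  0.0002])) (array([-0.1572, -0.2186, -0.0078]), array([-0.0013, -0.0008,  0.0002]))
```

Call:
play_rows(
  steps=[
    [-0.187,-0.219,-0.007,0,0,0,0.085],
    [-0.187,-0.219,-0.007,0,0,0,0.085],
    [-0.187,-0.219,-0.007,0,0,0,0.085],
    [-0.187,-0.219,-0.007,0,0,0,0.085],
    [-0.187,-0.219,-0.007,0,0,0,0.085],
    [-0.187,-0.219,-0.007,0,0,0,0.085],
    [-0.187,-0.219,-0.007,0,0,0,0.085],
    [-0.187,-0.219,-0.007,0,0,0,0.085],
    [-0.187,-0.219,-0.007,0,0,0,0.085],
    [-0.187,-0.219,-0.007,0,0,0,0.085],
    [-0.187,-0.219,-0.007,0,0,0,0.085],
    [-0.187,-0.219,-0.007,0,0,0,0.085],
  ],
)

```text
clock: 12.2
eef_pos: [0.482, -0.286, 0.2898]
ee_rot: [-0.0, 0.491, 0.871, 0.0]
contact_force: [0.2, -0.2, 0.4]
gripper_width: 0.996
```

```bash
python3 - <<'E'
from h import *
c=imaging.calibration("wrist");o=env.get_obs();w=imaging.grab_frame("wrist")[:,:,::-1];print(o["clock"],o["eef_pos"]);cv2.imwrite("pics/w5.png",w)
print(proj(c,[[.466,-.261,.192],[.466,-.261,.03]]))
E
```

```text
12.2 [ 0.48197791 -0.28603996  0.28976822]
[[321.7654461  195.60770702]
 [322.66494893 173.74063849]]
```

View pics/w5.png

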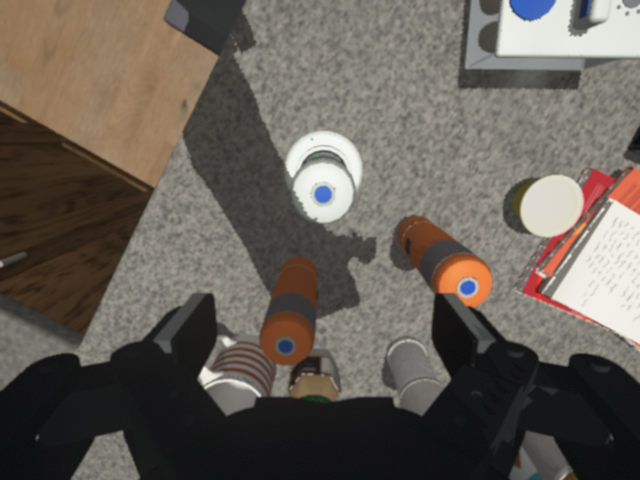

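White sealer's button at (323,194), right where it was predicted; the oranges stand clear at (467,288) and (286,347). The lid's plate on the box is also visible at upper right, flush.

```bash
python3 - <<'E'
from h import *
c=imaging.calibration("wrist");im=cv2.imread("pics/w5.png")
m=cv2.inRange(cv2.cvtColor(im,cv2.COLOR_BGR2HSV),(100,120,60),(130,255,255));m2=np.zeros_like(m);m2[170:220,300:350]=m[170:220,300:350]
M=cv2.moments(m2,True);u=(M["m10"]/M["m00"],M["m01"]/M["m00"]);p=plane(c,[u],.192)[0];print(u,M["m00"],p)
print(go([p[0],p[1],.22],31.1))
E
```

```text
(322.6842105263158, 194.0) 190.0 [ 0.46589497 -0.25996879  0.192     ]
(array([ 0.0307, -0.0001,  0.0698]), array([ 0.0001, -0.    ,  0.0013]))
```

Call:
play_rows(
  steps=[
    [0.016,0,0.02,0,0,0,0.085],
    [0.03,0,0.045,0,0,0,0.085],
    [0.0307,0,0.06,0,0,0,0.085],
    [0.0307,0,0.075,0,0,0,0.085],
    [0.0307,0,0.1,0,0,0,0.085],
    [0.0307,0,0.125,0,0,0,0.085],
    [0.0307,0,0.145,0,0,0,0.085],
    [0.0307,0,0.154,0,0,0,0.085],
    [0.0307,0,0.154,0,0,0,0.085],
    [0.0307,0,0.154,0,0,0,0.085],
    [0.0307,0,0.154,0,0,0,0.085],
  ],
)

```text
clock: 13.35
eef_pos: [0.4664, -0.2608, 0.1368]
ee_rot: [0.001, 0.492, 0.871, 0.0]
contact_force: [0.0, -0.1, -0.1]
gripper_width: 0.996
```

```bash
python3 - <<'E'
from h import *
print(env.get_obs()["eef_pos"],env.get_obs()["contact_force"],go([.4659,-.260,.1355],31.1))
E
```

```text
[ 0.46635329 -0.26082557  0.13683762] [ 0.01161362 -0.1469646  -0.11833605] (array([0.0009, 0.    , 0.0013]), array([0.001 , 0.0014, 0.0002]))
```

Call:
play_rows(
  steps=[
    [0.0007,0,0.001,0,0,0,0.0],
    [0.0007,0,0.001,0,0,0,0.0],
    [0.0007,0,0.001,0,0,0,0.0],
    [0.0007,0,0.001,0,0,0,0.0],
    [0.0007,0,0.001,0,0,0,0.0],
    [0.0007,0,0.001,0,0,0,0.0],
    [0.0007,0,0.001,0,0,0,0.0],
    [0.0007,0,0.001,0,0,0,0.0],
  ],
)

```text
clock: 14.15
eef_pos: [0.4655, -0.2601, 0.1353]
ee_rot: [0.0, 0.492, 0.871, 0.0]
contact_force: [-1.9, 1.2, 6.2]
gripper_width: 0.522
```

Call:
play_rows(
  steps=[
    [0,0,-0.003,0,0,0,0.0],
    [0,0,-0.01,0,0,0,0.0],
    [0,0,-0.02,0,0,0,0.0],
    [0,0,-0.035,0,0,0,0.0],
    [0,0,-0.05,0,0,0,0.0],
    [0,0,-0.07,0,0,0,0.0],
    [0,0,-0.095,0,0,0,0.0],
    [0,0,-0.12,0,0,0,0.0],
    [0,0,-0.14,0,0,0,0.0],
    [0,0,-0.145,0,0,0,0.0],
    [0,0,-0.145,0,0,0,0.0],
    [0,0,-0.145,0,0,0,0.0],
  ],
)

```text
clock: 15.35
eef_pos: [0.4649, -0.2596, 0.279]
ee_rot: [-0.001, 0.492, 0.871, -0.0]
contact_force: [-1.0, -0.1, -3.9]
gripper_width: 0.521
```

```bash
python3 - <<'E'
from h import *
c=imaging.calibration("wrist");o=env.get_obs();print(o["eef_pos"],o["contact_force"],o["moment"],o["gripper_width"])
w=imaging.grab_frame("wrist")[:,:,::-1];s=imaging.grab_frame("side")[:,:,::-1];n=imaging.grab_frame("scene")[:,:,::-1]
for k,i in(("w6",w),("s6",s),("n6",n)):cv2.imwrite(f"pics/{k}.png",i)
q=lambda c:proj(c,[o["eef_pos"]])[0].astype(int)
def crop(i,p):
    x,y=max(p[0]-60,0),max(p[1]-70,0);return cv2.resize(i[y:y+150,x:x+120],(400,500),interpolation=cv2.INTER_CUBIC),(x,y)
a,oa=crop(s,q(imaging.calibration("side")));b,ob=crop(n,q(imaging.calibration("scene")));print(oa,ob)
cv2.imwrite("pics/c6.png",np.hstack([a,b]))
print(go([.5349,-.0363,.28],31.1))
E
```

```text
[ 0.46492006 -0.25958878  0.27898483] [-0.98506178 -0.12673585 -3.86338064] [ 0.02014999  0.01590456 -0.04412531] 0.521111548913303
(np.int64(191), np.int64(128)) (np.int64(279), np.int64(157))
(array([ 0.1551,  0.1753, -0.0012]), array([-0.0012, -0.0015,  0.0002]))
```

View pics/c6.png

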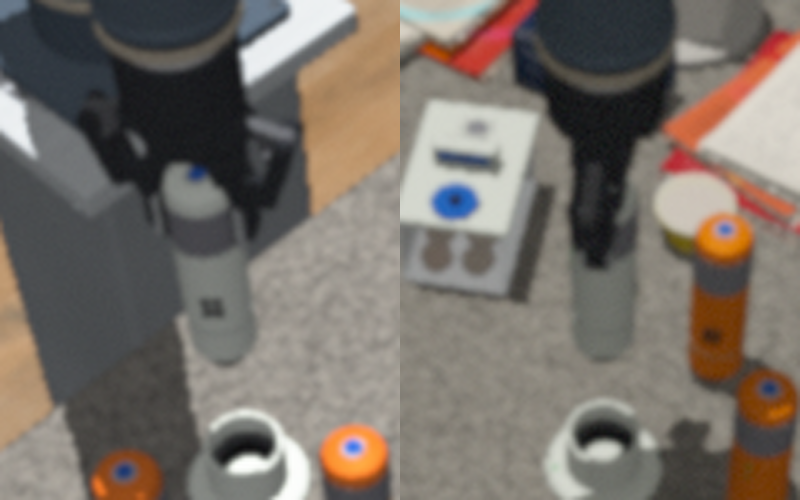

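Sealer is out of the base and held about upright; the base is empty and stands where it was. I'll check the held axis against the expected outline.

```bash
python3 - <<'E'
from h import *
np.set_printoptions(precision=1,suppress=True)
o=env.get_obs();T=rot(o["ee_rot"]);e=o["eef_pos"]
t=np.linspace(0,2*np.pi,73)
for n,o0 in(("side",(191,128)),("scene",(279,157))):
    c=imaging.calibration(n)
    f=lambda P:(proj(c,e+T.apply(P))-o0)*400/120
    C=lambda z,r:np.c_[r*np.cos(t),r*np.sin(t),0*t+z]
    for h in(162,60,0):
        q=f(C(.1053-h/1000,.023 if h<160 else .005));print(n,h,"x",q[:,0].min(),q[:,0].max(),"y",q[:,1].min(),q[:,1].max(),"c",q.mean(0))
i=cv2.imread("pics/w6.png");c=imaging.calibration("wrist")
m=cv2.inRange(cv2.cvtColor(i,cv2.COLOR_BGR2HSV),(100,120,50),(130,255,255))
n,l,s,ce=cv2.connectedComponentsWithStats(m)
for k in range(1,n):
    if s[k,4]>40: print(ce[k],s[k,4])
p=proj(c,[e+T.apply([0,0,.1053-.162]),e+T.apply([0,0,.1053+.016])]);print("exp button, mouth",p)
E
```

```text
side 162 x 183.1025980522194 199.3229712214685 y 166.84501382171692 178.74628785036464 c [191.2 172.7]
side 60 x 174.62342960939756 244.65782847616217 y 252.8737980817045 306.51905472982605 c [209.8 279.2]
side 0 x 185.70046418041102 253.2749936791373 y 310.0396429437754 362.96149026940736 c [219.6 336. ]
scene 162 x 195.30281285951182 210.6188929403906 y 174.70578230954592 186.13085180142812 c [202.9 180.4]
scene 60 x 169.27388081092735 235.5975357650789 y 252.86512501112375 304.52261732737145 c [202.  278.5]
scene 0 x 170.0911053884253 234.1808432083885 y 305.6100828353535 356.61347374910997 c [201.7 330.9]
[591.1  27.1] 444
[535.7  29.9] 1755
[470.5 332.2] 146
[324.  384.9] 1115
exp button, mouth [[321.  385.5]
 [323.  230.4]]
```

Axis agrees to about 1–2 mm in all views. Moving over the valve.

Call:
play_rows(
  steps=[
    [0.01,0.011,0,0,0,0,0.0],
    [0.028,0.031,0,0,0,0,0.0],
    [0.048,0.054,0,0,0,0,0.0],
    [0.07,0.079,0,0,0,0,0.0],
    [0.092,0.104,0,0,0,0,0.0],
    [0.114,0.129,0,0,0,0,0.0],
    [0.134,0.151,0,0,0,0,0.0],
    [0.148,0.167,0,0,0,0,0.0],
    [0.155,0.175,0,0,0,0,0.0],
    [0.155,0.175,0,0,0,0,0.0],
    [0.155,0.175,0,0,0,0,0.0],
    [0.155,0.175,0,0,0,0,0.0],
  ],
)

```text
clock: 16.7
eef_pos: [0.5347, -0.0385, 0.2798]
ee_rot: [0.0, 0.493, 0.87, -0.0]
contact_force: [0.4, -0.9, -2.4]
gripper_width: 0.519
```

```bash
python3 - <<'E'
from h import *
o=env.get_obs();print(o["eef_pos"],o["contact_force"],go([.5349,-.0363,.226],31.1))
E
```

```text
[ 0.53469862 -0.038534    0.27976164] [ 0.42633006 -0.94980819 -2.4451185 ] (array([0.0018, 0.0014, 0.0538]), array([-0.0007,  0.0005, -0.0021]))
```

Call:
play_rows(
  steps=[
    [0.001,0.001,0.01,0,0,0,0.0],
    [0.001,0.001,0.025,0,0,0,0.0],
    [0.001,0.001,0.04,0,0,0,0.0],
    [0.001,0.001,0.052,0,0,0,0.0],
    [0.001,0.001,0.057,0,0,0,0.0],
    [0.001,0.001,0.057,0,0,0,0.0],
    [0.001,0.001,0.057,0,0,0,0.0],
    [0.001,0.001,0.057,0,0,0,0.0],
  ],
)

```text
clock: 17.5
eef_pos: [0.5359, -0.0355, 0.2234]
ee_rot: [0.001, 0.492, 0.871, 0.0]
contact_force: [0.2, 0.4, -2.6]
gripper_width: 0.527
```

```bash
python3 - <<'E'
from h import *
c=imaging.calibration("wrist");o=env.get_obs();print(o["eef_pos"],o["contact_force"],go([.5349,-.0363,.2125],31.1))
T=rot(o["ee_rot"]);e=o["eef_pos"]
ims={n:imaging.grab_frame(n)[:,:,::-1] for n in("wrist","side","scene")}
out=[]
for n,h in(("side",60),("scene",60),("wrist",150)):
    cc=imaging.calibration(n);p=proj(cc,[[.5349,-.0363,.091],e+T.apply([0,0,.1053])]);x,y=p[0].astype(int)-[h//2,h//2+ (8 if h==60 else 0)];x=max(x,0);y=max(y,0)
    k=ims[n][y:y+h,x:x+h];W=266;out.append(cv2.resize(k,(W,W),interpolation=cv2.INTER_CUBIC));print(n,(p-[x,y])*W/h,(x,y))
    cv2.imwrite(f"pics/{n}7.png",ims[n])
cv2.imwrite("pics/c7.png",np.hstack(out))
E
```

```text
[ 0.53587198 -0.03550513  0.22341022] [ 0.18564181  0.37488829 -2.57510673] (array([-0.0002, -0.0013,  0.0109]), array([0.001 , 0.0006, 0.0001]))
side [[133.92803703 170.9169081 ]
 [136.83107979 139.58327687]] (np.int64(316), np.int64(175))
scene [[136.60728828 169.1855058 ]
 [134.34878974 138.12292698]] (np.int64(264), np.int64(178))
wrist [[133.71761889 133.66246008]
 [136.66727943 149.254551  ]] (np.int64(246), np.int64(152))
```

View pics/c7.png

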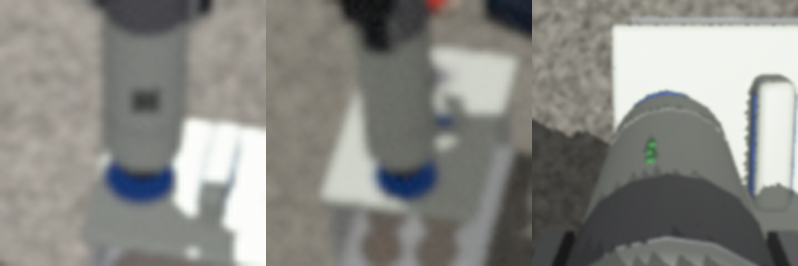

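```bash
python3 - <<'E'
from h import *
np.set_printoptions(precision=2,suppress=True)
for n,o,cropx in(("side",(316,175),0),("scene",(264,178),0)):
    im=cv2.imread(f"pics/{n}7.png");c=imaging.calibration(n)
    k=im[o[1]:o[1]+60,o[0]:o[0]+60].astype(int)
    m=cv2.inRange(cv2.cvtColor(k.astype(np.uint8),cv2.COLOR_BGR2HSV),(105,120,30),(130,255,255))
    x,y,w,h=cv2.boundingRect(m);print(n,"blue",x+o[0],x+w-1+o[0],y+o[1],y+h-1+o[1])
    for r in range(20,46,3): print(r+o[1]," ".join(f"{v:3d}" for v in k[r].sum(1)[16:50]//3))
    t=np.linspace(0,6.28,60);C=np.c_[.535+.0205*np.cos(t),-.0363+.0205*np.sin(t),0*t+.091]
    q=proj(c,C);print("valve exp",q.min(0),q.max(0))
    e=np.array([.5359,-.0355,.2234-.1053]);
    for hh in(0,.02,.04):
        q=proj(c,np.c_[e[0]+.023*np.cos(t),e[1]+.023*np.sin(t),0*t+e[2]+hh]);print("body exp",q.min(0),q.max(0))
E
```

```text
side blue 341 353 213 219
195 157 154 152 154 154 155 145 126 115 114 116 119 119 112 101  96  96  98  95  99 110 117 118 117 115 119 133 140 141 143 151 158 158 154
198 148 148 147 145 151 153 144 125 115 114 118 119 118 102  78  64  63  66  68  85 107 117 119 115 115 121 135 146 151 151 155 157 156 153
201 153 151 152 154 153 149 136 120 111 113 117 120 121 120 120 119 120 120 120 120 121 120 117 114 117 136 164 179 176 170 167 160 158 160
204 158 155 158 162 162 156 143 124 115 113 116 116 117 120 118 120 121 122 121 120 116 118 114 114 136 194 241 251 252 251 249 242 239 246
207 155 161 162 162 159 152 141 128 118 116 118 120 121 123 123 122 122 123 122 122 121 119 115 119 156 225 248 252 251 250 243 240 246 251
210 151 157 162 165 163 161 169 181 165 131 115 118 120 122 124 124 126 124 123 123 121 120 132 178 231 249 252 252 250 244 238 244 249 251
213 153 154 153 152 153 159 162 141 102  74  69  73  77  87  91  92  93  92  93  93  90  85 114 183 239 251 252 251 248 240 242 249 251 252
216 154 155 156 153 145 139 131 117  93  76  65  62  64  61  60  59  60  61  62  64  63  68  9
[... 1100 characters left out ...]
200 185 159 131 113 105 105 105 104 105 106 105 102 100  96  94  96 101 111 112 112 110 111 112 110 111 112 110 110
216 205 206 207 207 206 206 203 189 153 106  75  74  77  75  75  73  69  66  61  57  61  68  86 103 108 111 110 112 110 110 111 109 112 117
219 207 208 207 206 207 207 204 196 168 123  76  58  49  53  47  48  52  48  51  55  58  71  91 102 109 110 109 112 111 111 112 110 114 123
222 189 193 194 195 194 198 202 202 199 188 167 141 125 109  90  76  75  79  83  92 100 106 110 110 111 110 110 110 111 109 111 113 125 135
valve exp [287.34 210.54] [302.34 221.84]
body exp [285.75 202.88] [302.8  215.59]
body exp [285.23 197.86] [302.45 210.6 ]
body exp [284.71 192.75] [302.09 205.5 ]
```

Relative offsets of nozzle to valve are within about 1 mm: side residual 0.2 px, scene residual 0.5 px. Small correction, then come down gently.

Call:
play_rows(
  steps=[
    [-0.0008,-0.001,0.0,0,0,0,0.0],
    [-0.0008,-0.001,0.002,0,0,0,0.0],
    [-0.0008,-0.001,0.004,0,0,0,0.0],
    [-0.0008,-0.001,0.006,0,0,0,0.0],
    [-0.0008,-0.001,0.008,0,0,0,0.0],
    [-0.0008,-0.001,0.009,0,0,0,0.0],
    [-0.0008,-0.001,0.009,0,0,0,0.0],
    [-0.0008,-0.001,0.009,0,0,0,0.0],
  ],
)

```text
clock: 18.45
eef_pos: [0.535, -0.0366, 0.2138]
ee_rot: [-0.0, 0.492, 0.871, -0.0]
contact_force: [-0.5, 0.4, -2.4]
gripper_width: 0.521
```

Not touching yet (expected contact at TCP z 0.2123). Step on down.

Call:
play_rows(
  steps=[
    [0,0,0.001,0,0,0,0.0],
    [0,0,0.002,0,0,0,0.0],
    [0,0,0.003,0,0,0,0.0],
    [0,0,0.004,0,0,0,0.0],
    [0,0,0.004,0,0,0,0.0],
    [0,0,0.004,0,0,0,0.0],
  ],
)

```text
clock: 19.05
eef_pos: [0.5351, -0.0366, 0.2099]
ee_rot: [0.0, 0.492, 0.871, 0.0]
contact_force: [0.0, 0.1, 1.4]
gripper_width: 0.523
```

Call:
play_rows(
  steps=[
    [0,0,0.001,0,0,0,0.0],
    [0,0,0.0018,0,0,0,0.0],
    [0,0,0.0018,0,0,0,0.0],
    [0,0,0.0018,0,0,0,0.0],
    [0,0,0.0018,0,0,0,0.0],
    [0,0,0.0018,0,0,0,0.0],
  ],
)

```text
clock: 19.65
eef_pos: [0.5351, -0.0366, 0.2081]
ee_rot: [0.0, 0.492, 0.871, 0.0]
contact_force: [0.3, 0.2, 1.9]
gripper_width: 0.521
```

```bash
python3 - <<'E'
from h import *
F=[]
for i in range(8):
    n=["side","scene"][i%2];im=imaging.grab_frame(n);o=env.get_obs();F.append([*o["contact_force"],*o["eef_pos"]])
    cv2.imwrite(f"pics/{n}8.png",im[:,:,::-1])
F=np.array(F);print(F.mean(0).round(4),F.std(0).round(4),o["clock"],o["gripper_width"])
a=[cv2.resize(cv2.imread(f"pics/{n}8.png")[y:y+90,x:x+90],(400,400),interpolation=cv2.INTER_CUBIC) for n,x,y in(("side",315,165),("scene",262,165))]
cv2.imwrite("pics/c8.png",np.hstack(a))
E
```

```text
[ 0.4318  0.1868  2.1801  0.5351 -0.0366  0.208 ] [0.2491 0.2946 0.5127 0.     0.     0.    ] 20.05 0.5249962008335946
```

View pics/c8.png

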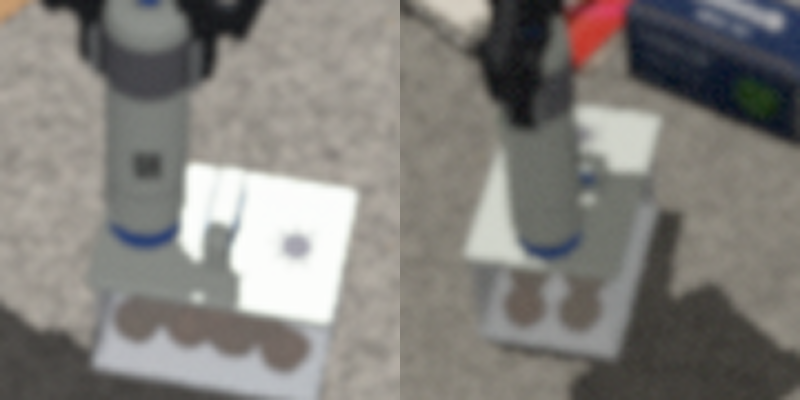

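The last view shows the sealer upright with its nozzle on the valve and an even blue rim below the foot (side about (145,237), scene about (550,247) in the crop). The lid is flat and the box standing. Spring force is about 4.7 N, which puts the nozzle close to half way.

```bash
python3 -c "
from bench import job;print(job.hand_in())"
```

```text
the job is handed in; nothing more can be done
None
```

I put the lid on the box of walnuts and let go of it, then took the white sealer out of its base. I finished holding it upright with the nozzle pressed lightly on the blue valve, and handed the job in at about 20 s of the 54 s allowed. I viewed 10 pictures.

- **Lid:** after release, its plate measured 135 × 95 mm in the wrist view at the seated height (true size 137 × 97 mm). It was within about 1 mm of the box centre and aligned to well under a degree. The later pictures show it flat on the rim with the box standing.
- **Press:** the push on the nozzle was about 4.7 N after allowing for the sealer's weight, which means about 4.7 mm of travel. The tool height gives about 4.3 mm. The two differ slightly but both are close to half way.
- **Centring:** the nozzle sat within about 1 mm of the valve centre just before contact. One disagreement: the fixed cameras differed from each other by up to about 8 mm in the first measurements, so I relied on the wrist camera for the exact positions.
- **Other things:** I didn't touch anything else, and nothing in the pictures looked disturbed. The sealer's grip and tilt looked upright to within 1–2 mm along its length.

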